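# Sweep four specimen jars home into the check-in bay

## Robot

A 7-joint arm with a two-finger parallel gripper is mounted at the origin on the work surface. World frame = base frame: x ahead of the robot, y to its left, z up, the work surface at z = 0. Lengths are in m, angles in rad, forces in N, time in s.
With the tool pointing down it reaches from about 0.425 to 0.875 m from the base axis. Payload 4.7 kg.
Tool frame: the origin (TCP) lies at the centre of the arm's flange, where the gripper is bolted on; the fingertips stand 182 mm ahead of it and the grasp point (between the pads) lies ahead of it (ctrl.hold_point_z is the z of the grasp point in the tool frame, in m); z points along the fingers, y is the direction in which the jaws open and shut (so a half turn about z gives the same grasp; the last joint's range is limited). The gripper opens to 87 mm and grips with 3 to 60 N. Pads are 19 mm wide; open, the fingers measure 117 mm over their backs; the gripper's body (75 mm by 190 mm) begins 51 mm behind the grasp point.
Start: joints at [-1.28, 0.321, -0.07, 1.45, 0.023, 1.371, -0.057], TCP at [0.178, 0.625, 0.405] pointing down, gripper open.
Joint ranges: [-2.86, 2.86], [-0.3, 2.09], [-1.38, 1.24], [0.06, 2.45], [-1.56, 4.7], [0.09, 2.05], [-2.69, 2.69]. Speed limits (rad/s): [2.57, 2.57, 3.14, 3.14, 3.14, 3.14, 3.14].

## Interface

Orientations are given as a rotation vector (axis times angle).
In Python, from bench import get_state, imaging, workorder, ctrl gives the robot as it stands.
- The arm moves only by the tool step_arm, never from a script. Its argument "increments" is a list of rows, each an object of numbers: "claw": the opening, from 0 (shut) to 1 (fully open); "tx", "ty", "tz": the shift along the tool's x, y, z in m; "spin": the turn about the tool's z in degrees. A call has 1 to 8 rows; each row is the pose to reach, as a shift and turn from the pose commanded when the call began, along the tool's axes at that moment; what a row does not reach only later rows make up. A row lasts 1/12 s, in which the tool goes at most 41.7 mm and 7.16 degrees, less where a joint would pass 70% of its speed; a pose out of reach is approached as far as the arm can. A call with a gripper value outside its range is refused whole. The fingers move at their own pace and stop on an object; "force" is the grip in N (left out, the last holds). Time passes only in rows, so rows that repeat a pose let the fingers close. It gives the time, the measured TCP pose, the force and the opening at its end, in the units of the state.
- get_state(): the state, without advancing time (a new reading comes with each control period).
- imaging.get_image(name): name is "scene" or "top" or "wrist"; returns the picture (480x640x3 uint8, blue, green, red); there is no depth.
- imaging.camera_params(name): a dict with "intrinsics" (3x3 intrinsics, pixels), "camera_from_world" (4x4, takes a point from world to camera coordinates). Camera axes: x right, y down, z forward; pixel columns grow to the right and rows downward; lengths in m; the calibration is good to about 2 mm. A picture is of the moment at which its call begins: read the wrist's pose just before it. camera_params takes no time and is no camera call; for the wrist camera it gives the pose at the moment of the call.
- workorder.close_job(): hands the job in, once; it reports no verdict.
The state is a dict: "time": time; "joint_positions": joint angles; "qd": joint speeds; "joint_torque": joint torques, N m; "position": TCP position; "tool_rot": TCP orientation; "ft_force": force on the tool from outside, world axes, zero at the start; "torque": the same for the moment, N m; "grip_width": opening from 0.0 (shut) to 1.0 (fully open).
Only numpy, scipy, OpenCV 4.12 (cv2) and the standard library are available. Lean on these libraries where they do the work, as an engineer would, in place of code of your own. Each camera call takes 0.05 s, during which the arm holds its last target. There are 200 camera calls.

## Task

Take the sweep bar by its upright grip and, with its long front face, push the four squat specimen jars together into the check-in bay until all four press on the sprung pads at once; press gently, about 12 N on the bar in all, and hold it for half a second. Then draw the bar back out of the bay and leave it standing on the bench, with the jars upright in a straight row against the pads. Push the jars with the bar only, never the gripper, tip none of them, and leave everything else where it is.

Things in the scene. Friction and masses are not known exactly. Their poses are not given: they have to be found in the camera images.
- bay: Check-in bay, fixed on the bench: two low aluminium side walls (150 mm long, 8 thick, 22 tall, 214 apart inside) before a white housing (240 mm wide, 55 tall, 67 with its cap). No floor: jars stand on the bench. Origin on the bench midway between the walls; x points into the bay (mouth to housing), z up. Walls run from x -70 to +80 mm, housing from +75 to +125 mm.
- bay_mouth (a point): Middle of the bay's open mouth, on the bench (bay x = -70 mm). Between mouth and housing a stop bar lies across the bay, parallel to its y. It is clamped at a different depth each time, not given: look or feel for it. It carries a row of four black sprung pads (each 50 mm wide, 4 to 24 mm above the bench; row from y -101 to +101 mm) whose front faces stand at bay x = -5 to +35 mm.
- bay_housing (a point): Middle of the housing's front face, 30 mm up (bay x = +75 mm). Each pad before it yields along bay x on its own spring: 0.3 N at first, then 1.2 N per mm, 9 mm travel. A pad registers a jar pressed on with over 1.2 N (1 mm); over 5.5 N (4 mm) damages it. 12 N on the bar is about 2 mm on all four. Let go, the pads push the jars back to their resting line.
- bar_grip (a point): Where to hold the sweep bar: its grip, an upright grey block at the bar's mid-length, 16 mm thick (x), 44 wide (y), from 24 to 82 mm above the bar's underside; this point is 58 mm up, midway in its thickness. Held here, fingertips stay above the jars. The bar is loose, 0.22 kg, standing on its foot. x points forward, out of the pushing face, y along the bar, z up.
- bar_face (a point): Middle of the bar's flat pushing face, 10 mm ahead (x) of bar_grip and 12 mm above the underside. The face is the front of an aluminium strip 185 mm long (y), 24 tall, 10 thick; a 5 mm thick foot runs behind it, its back edge 40 mm behind the face. Same axes as bar_grip.
- jar1: Squat clear specimen jar with white lid, one of four alike, loose on the bench before the bay's mouth: 36 mm across (lid 33 mm), 30 mm tall, about 50 g. Origin at the centre of its underside, z up.
- jar2: Squat clear specimen jar with white lid, one of four alike, loose on the bench before the bay's mouth: 36 mm across (lid 33 mm), 30 mm tall, about 50 g. Origin at the centre of its underside, z up.
- jar3: Squat clear specimen jar with white lid, one of four alike, loose on the bench before the bay's mouth: 36 mm across (lid 33 mm), 30 mm tall, about 50 g. Origin at the centre of its underside, z up.
- jar4: Squat clear specimen jar with white lid, one of four alike, loose on the bench before the bay's mouth: 36 mm across (lid 33 mm), 30 mm tall, about 50 g. Origin at the centre of its underside, z up.
- wash_bottle: Bystander, to be left alone: white wash bottle, 60 mm across, 185 mm tall, with a bent spout. Origin at its underside.
- big_jar: Bystander, to be left alone: glass storage jar, 60 mm across, 75 mm tall. Origin at its underside.
- beaker: Bystander, to be left alone: clear open beaker, 56 mm across, 60 mm tall. Origin at its underside.
- vial: Bystander, to be left alone: slim amber vial, 22 mm across, 45 mm tall, standing just outside the bay's right-hand (-y) side wall. Origin at its underside.
- dishes: Bystander, to be left alone: stack of clear dishes, 90 mm across, 30 mm tall. Origin at its underside.
- spatula: Bystander, to be left alone: spatula lying flat, 160 mm long. Origin at its underside.
Things that resemble listed ones, but are neither listed nor needed, are in the scene too. What is shaped like the jar3 but purple, red or turquoise is not meant.

How it is judged:
On the way:
1. all four jars press on the bay's pads at the same time, each with at least 1.2 N, for 0.3 s (contact force between each of jar1, jar2, jar3, jar4 and bay above 1.2 N), for 0.3 s.
At the end, for the whole second after the job is handed in: All four jars stand upright on the bench between the bay's side walls, in a straight row at the pads' resting line (their depths in the bay within 4 mm of one another, and within the depths where the stop can be clamped), and the sweep bar stands upright on the bench, wholly outside the bay's mouth (((x of jar1 in the frame of bay between -0.031 and -0.023 m and x of jar2 in the frame of bay between -0.031 and -0.023 m and x of jar3 in the frame of bay between -0.031 and -0.023 m and x of jar4 in the frame of bay between -0.031 and -0.023 m) or (x of jar1 in the frame of bay between -0.027 and -0.019 m and x of jar2 in the frame of bay between -0.027 and -0.019 m and x of jar3 in the frame of bay between -0.027 and -0.019 m and x of jar4 in the frame of bay between -0.027 and -0.019 m) or (x of jar1 in the frame of bay between -0.023 and -0.015 m and x of jar2 in the frame of bay between -0.023 and -0.015 m and x of jar3 in the frame of bay between -0.023 and -0.015 m and x of jar4 in the frame of bay between -0.023 and -0.015 m) or (x of jar1 in the frame of bay between -0.019 and -0.011 m and x of jar2 in the frame of bay between -0.019 and -0.011 m and x of jar3 in the frame of bay between -0.019 and -0.011 m and x of jar4 in the frame of bay between -0.019 and -0.011 m) or (x of jar1 in the frame of bay between -0.015 and -0.007 m and x of jar2 in the frame of bay between -0.015 and -0.007 m and x of jar3 in the frame of bay between -0.015 and -0.007 m and x of jar4 in the frame of bay between -0.015 and -0.007 m) or (x of jar1 in the frame of bay between -0.011 and -0.003 m and x of jar2 in the frame of bay between -0.011 and -0.003 m and x of jar3 in the frame of bay between -0.011 and -0.003 m and x of jar4 in the frame of bay between -0.011 and -0.003 m) or (x of jar1 in the frame of bay between -0.007 and 0.001 m and x of jar2 in the frame of bay between -0.007 and 0.001 m and x of jar3 in the frame of bay between -0.007 and 0.001 m and x of jar4 in the frame of bay between -0.007 and 0.001 m) or (x of jar1 in the frame of bay between -0.003 and 0.005 m and x of jar2 in the frame of bay between -0.003 and 0.005 m and x of jar3 in the frame of bay between -0.003 and 0.005 m and x of jar4 in the frame of bay between -0.003 and 0.005 m) or (x of jar1 in the frame of bay between 0.001 and 0.009 m and x of jar2 in the frame of bay between 0.001 and 0.009 m and x of jar3 in the frame of bay between 0.001 and 0.009 m and x of jar4 in the frame of bay between 0.001 and 0.009 m) or (x of jar1 in the frame of bay between 0.005 and 0.013 m and x of jar2 in the frame of bay between 0.005 and 0.013 m and x of jar3 in the frame of bay between 0.005 and 0.013 m and x of jar4 in the frame of bay between 0.005 and 0.013 m) or (x of jar1 in the frame of bay between 0.009 and 0.017 m and x of jar2 in the frame of bay between 0.009 and 0.017 m and x of jar3 in the frame of bay between 0.009 and 0.017 m and x of jar4 in the frame of bay between 0.009 and 0.017 m) or (x of jar1 in the frame of bay between 0.013 and 0.021 m and x of jar2 in the frame of bay between 0.013 and 0.021 m and x of jar3 in the frame of bay between 0.013 and 0.021 m and x of jar4 in the frame of bay between 0.013 and 0.021 m) or (x of jar1 in the frame of bay between 0.017 and 0.025 m and x of jar2 in the frame of bay between 0.017 and 0.025 m and x of jar3 in the frame of bay between 0.017 and 0.025 m and x of jar4 in the frame of bay between 0.017 and 0.025 m)) and y of jar1 in the frame of bay between -0.1 and 0.1 m and angle between each of jar1, jar2, jar3, jar4, bar_grip's own z axis and vertical below 0.1 rad and height (world z) of each of jar1, jar2, jar3, jar4 below 0.004 m and y of jar2 in the frame of bay between -0.1 and 0.1 m and y of jar3 in the frame of bay between -0.1 and 0.1 m and y of jar4 in the frame of bay between -0.1 and 0.1 m and height (world z) of bar_grip below 0.063 m and (x of bar_grip in the frame of bay below -0.078 m or y of bar_grip in the frame of bay above 0.2 m or y of bar_grip in the frame of bay below -0.2 m)); the robot touches nothing.
It fails at once if a jar is pressed on the bay with more than 5.5 N (contact force between any of jar1, jar2, jar3, jar4 and bay above 5.5 N).
It fails at once if the gripper or arm touches a jar (contact force between any of the fingers, the arm and jar1 above 0.3 N or contact force between any of the fingers, the arm and jar2 above 0.3 N or contact force between any of the fingers, the arm and jar3 above 0.3 N or contact force between any of the fingers, the arm and jar4 above 0.3 N).
It fails at once if a jar is tipped (angle between any of jar1, jar2, jar3, jar4's own z axis and vertical above 0.35 rad).
It fails at once if a bystander is moved by more than 10 mm (distance of any of wash_bottle, big_jar, beaker, vial, dishes, spatula from where it was at the start of the episode above 0.01 m).
It also fails if it takes over 70 s, if anything falls off the work surface, if the arm or the gripper's body presses on something with over 40 N, if the wrist force passes 120 N, or if a joint passes its speed limit or range.

## Working session

There is one attempt and no reset: what is moved stays moved. The work goes in short steps, Python scripts to look and compute and a tool call to move; the robot and the scene stay as the last step left them, time stands still between calls to the robot, and variables do not carry over. Pictures are saved under pics/ and viewed, on a budget of 10 in all, crops included, one or two more only if the job needs it, and the job is handed in when it is done.

Besides the shell and the picture viewer there is one more tool, called after "Call:" by a JSON object that holds its "fn" and its "kwargs". step_arm: Moves the arm, as the interface text tells. Its arguments: {"type":"object","properties":{"increments":{"type":"array"},"force":{"type":"number"}},"required":["increments"]}

```bash
mkdir -p pics
python3 - <<'E'
from bench import get_state, imaging, ctrl
import cv2
s=get_state();print({k:s[k] for k in('time','position','tool_rot','ft_force','grip_width')},ctrl.hold_point_z)
for n in('top','scene'):
    cv2.imwrite(f'pics/{n}0.png',imaging.get_image(n))
    p=imaging.camera_params(n);print(p)
E
```

```text
{'time': 0.0, 'position': array([0.17757293, 0.62505323, 0.40368381]), 'tool_rot': array([-4.33269826e-01, -3.11142468e+00,  2.95024099e-03]), 'ft_force': array([ 0.73469861, -0.74538985, -0.22934757]), 'grip_width': 1.0011796074835042} 0.1635
{'intrinsics': array([[555.3839161 ,   0.        , 319.16277687],
       [  0.        , 555.3839161 , 240.52699955],
       [  0.        ,   0.        ,   1.        ]]), 'camera_from_world': array([[ 0.00423197, -0.99997894, -0.00491983, -0.00899679],
       [-0.9866001 , -0.0033728 , -0.16312223,  0.53628171],
       [ 0.1631022 ,  0.00554423, -0.9865936 ,  1.14538043],
       [ 0.        ,  0.        ,  0.        ,  1.        ]])}
{'intrinsics': array([[567.30641695,   0.        , 315.24409516],
       [  0.        , 567.30641695, 249.83639754],
       [  0.        ,   0.        ,   1.        ]]), 'camera_from_world': array([[ 2.71863055e-01,  9.62335205e-01,  1.19691466e-03,
        -1.53001103e-01],
       [ 6.58210851e-01, -1.85039242e-01, -7.29738964e-01,
        -3.01328552e-01],
       [-7.02032019e-01,  1.99176886e-01, -6.83724808e-01,
         1.62212648e+00],
       [ 0.00000000e+00,  0.00000000e+00,  0.00000000e+00,
         1.00000000e+00]])}
```

View pics/top0.png

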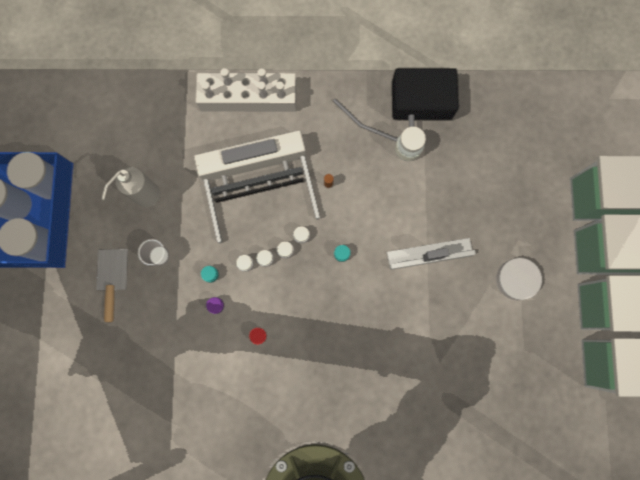

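View pics/scene0.png

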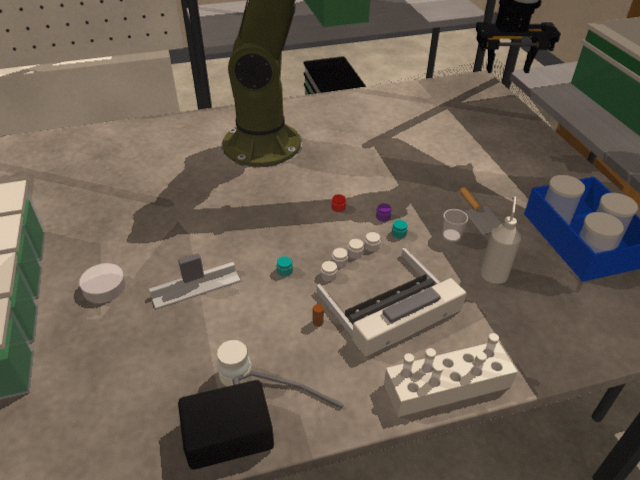

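The top view shows the bay at about (255,180), the four white jars at (245,262), (265,257), (285,249) and (302,234), and the bar at (430,253). The turquoise, purple and red jars are decoys. I need a zoom for the bar's facing direction and the bay corners.

Run:
```python
import cv2,numpy as np
t=cv2.imread('pics/top0.png');s=cv2.imread('pics/scene0.png')
a=cv2.resize(t[120:280,185:335],(560,597),interpolation=cv2.INTER_CUBIC)  # 3.733
b=cv2.resize(t[230:275,380:480],(240,108),interpolation=cv2.INTER_CUBIC)
c=cv2.resize(s[245:310,140:245],(240,149),interpolation=cv2.INTER_CUBIC)
d=cv2.resize(s[240:350,310:470],(240,165),interpolation=cv2.INTER_CUBIC)
col=np.zeros((597,240,3),np.uint8);y=0
for m in(b,c,d): col[y:y+m.shape[0]]=m;y+=m.shape[0]+8
cv2.imwrite('pics/m1.png',np.hstack([a,col]))
```

```text
(no output)
```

View pics/m1.png

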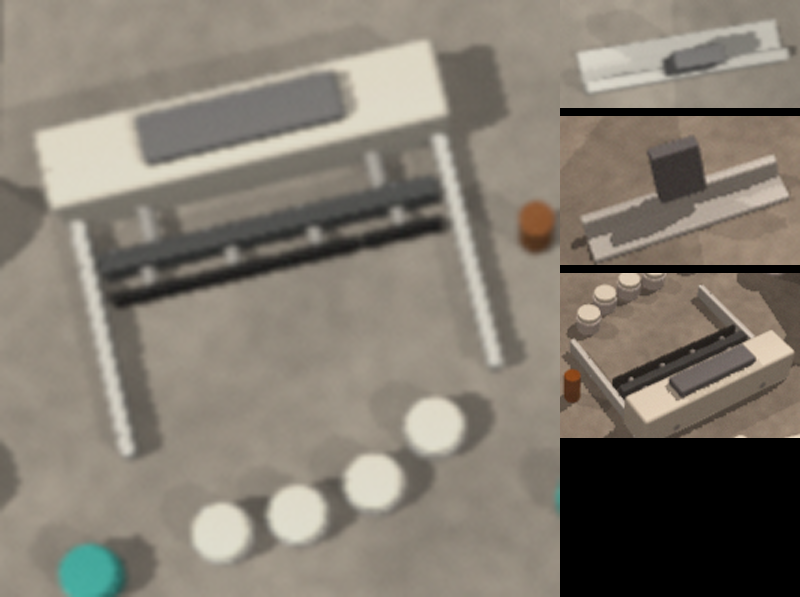

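```bash
cat > h.py <<'E'
import numpy as np
from bench import imaging,get_state
from scipy.spatial.transform import Rotation as R
def world(n,uv,z,p=None):
    p=p or imaging.camera_params(n);K=p['intrinsics'];T=p['camera_from_world'];Rm=T[:3,:3];c=-Rm.T@T[:3,3]
    uv=np.atleast_2d(np.array(uv,float));d=np.c_[uv,np.ones(len(uv))]@np.linalg.inv(K).T@Rm
    return (c+d*((z-c[2])/d[:,2])[:,None])[:,:2]
def pix(n,P,p=None):
    p=p or imaging.camera_params(n);T=p['camera_from_world'];q=(np.atleast_2d(P)@T[:3,:3].T+T[:3,3])@p['intrinsics'].T
    return q[:,:2]/q[:,2:]
E
python3 - <<'E'
from h import *
np.set_printoptions(precision=4,suppress=True)
A=lambda l:[(185+u/3.7333,120+v/3.7333) for u,v in l]
B=lambda l:[(380+(u-560)/2.4,230+v/2.4) for u,v in l]
w=world('top',A([(127,452),(497,365),(78,225),(438,138)]),.022);print('walls L,R mouth, L,R far',w)
y=w[0]-w[1];print('width',np.linalg.norm(y));mid=(w[0]+w[1])/2
ang=np.arctan2(-y[0],y[1]);print('bay x dir deg',np.degrees(ang), 'from walls',[np.degrees(np.arctan2(*(w[i+2]-w[i])[::-1])) for i in(0,1)])
ex=np.array([np.cos(ang),np.sin(ang)]);ey=np.array([-ex[1],ex[0]]);o=mid+.07*ex;print('origin',o)
f=lambda P:np.c_[(P-o)@ex,(P-o)@ey]
print('pads',f(world('top',A([(115,302),(443,225)]),.024)))
j=world('top',A([(222,532),(297,515),(374,482),(434,426)]),.030);print('jars',j,'bay',f(j))
b=world('top',B([(585,92),(790,60)]),.024);print('bar front',b,np.linalg.norm(b[0]-b[1]));d=b[1]-b[0];print('bar y-dir (toward -y world) deg',np.degrees(np.arctan2(*d[::-1])))
print('grip top',world('top',B([(700,57)]),.082))
s=get_state();print(R.from_rotvec(s['tool_rot']).as_matrix(), np.degrees(s['joint_positions']))
E
```

```text
walls L,R mouth, L,R far [[ 0.538   0.2118]
 [ 0.5906 -0.0043]
 [ 0.6749  0.2457]
 [ 0.7294  0.0317]]
width 0.2224676506005819
bay x dir deg 13.680963128880327 from walls [np.float64(13.878425551401074), np.float64(14.54462133840815)]
origin [0.6323 0.1203]
pads [[ 0.0192  0.0995]
 [ 0.0197 -0.0997]]
jars [[0.4901 0.1539]
 [0.5001 0.1108]
 [0.5196 0.0665]
 [0.5526 0.0321]] bay [[-0.1303  0.0663]
 [-0.1307  0.022 ]
 [-0.1223 -0.0256]
 [-0.0983 -0.0669]]
bar front [[ 0.4793 -0.1609]
 [ 0.509  -0.3463]] 0.18772181748803354
bar y-dir (toward -y world) deg -80.89425425901942
grip top [[ 0.5032 -0.253 ]]
[[-0.962   0.2732 -0.0004]
 [ 0.2732  0.962  -0.0017]
 [-0.0001 -0.0017 -1.    ]] [-73.3353  18.4352  -4.0157  83.167    1.2954  78.5403  -3.2604]
```

Estimates so far:

| Item | Estimate |
|---|---|
| Bay heading | about 14° |
| Pad face | bay x about +19 mm |
| Bar pushing face | points back towards the robot (about 189°) |

The bar needs about +185° of yaw, so I have to grasp it with the wrist near one end of its range. Moving now.

Call:
{"fn": "step_arm", "kwargs": {"increments": [{"tx":-0.26,"ty":-0.205,"spin":57,"claw":1},{"tx":-0.26,"ty":-0.205,"spin":57},{"tx":-0.26,"ty":-0.205,"spin":57},{"tx":-0.26,"ty":-0.205,"spin":57},{"tx":-0.26,"ty":-0.205,"spin":57},{"tx":-0.26,"ty":-0.205,"spin":57},{"tx":-0.26,"ty":-0.205,"spin":57},{"tx":-0.26,"ty":-0.205,"spin":57}]}}

```text
invalid input at $.increments[0]: expected keys claw, tx, ty, tz, spin
```

```bash
cat > plan.py <<'E'
# plan.py x y z yaw_of_tool_y : offsets in tool axes
import sys
from h import *
s=get_state();M=R.from_rotvec(s['tool_rot']).as_matrix();p=s['position']
yaw=np.degrees(np.arctan2(M[1,1],M[0,1]));q=np.degrees(s['joint_positions'])
print('t %.2f pos'%s['time'],p.round(4),'yaw_y %.2f'%yaw,'q',q.round(0),'F',s['ft_force'].round(2),'T',s['torque'].round(3),'g %.3f'%s['grip_width'])
if len(sys.argv)>4:
    x,y,z,w=map(float,sys.argv[1:5]);d=M.T@(np.array([x,y,z])-p)
    print('tx ty tz',d.round(4),'len %.3f'%np.linalg.norm(d),'spin %.2f (mod 360)'%(-(w-yaw)))
E
python3 plan.py .504 -.252 .32 189
```

```text
t 0.10 pos [0.1776 0.6251 0.4038] yaw_y 74.14 q [-73.  18.  -4.  83.   1.  79.  -3.] F [-0.32  0.41  0.33] T [0.018 0.033 0.057] g 0.999
tx ty tz [-0.5536 -0.7544  0.0851] len 0.940 spin -114.86 (mod 360)
```

All keys are required in every row.

Call:
{"fn": "step_arm", "kwargs": {"increments": [{"tx":-0.26,"ty":-0.205,"tz":0,"spin":57,"claw":1},{"tx":-0.26,"ty":-0.205,"tz":0,"spin":57,"claw":1},{"tx":-0.26,"ty":-0.205,"tz":0,"spin":57,"claw":1},{"tx":-0.26,"ty":-0.205,"tz":0,"spin":57,"claw":1},{"tx":-0.26,"ty":-0.205,"tz":0,"spin":57,"claw":1},{"tx":-0.26,"ty":-0.205,"tz":0,"spin":57,"claw":1},{"tx":-0.26,"ty":-0.205,"tz":0,"spin":57,"claw":1},{"tx":-0.26,"ty":-0.205,"tz":0,"spin":57,"claw":1}]}}

```text
time: 0.77
position: [0.3727, 0.3547, 0.4046]
tool_rot: [1.874, 2.521, -0.0]
ft_force: [1.4, 0.2, -0.7]
grip_width: 0.998
```

```bash
python3 plan.py .504 -.1 .36 189
```

```text
t 0.77 pos [0.3727 0.3547 0.4046] yaw_y 16.76 q [-58.   2.  12. 103.  -0.  76. -29.] F [ 1.39  0.2  -0.72] T [-0.016 -0.004 -0.038] g 0.998
tx ty tz [-0.4732 -0.0053  0.0446] len 0.475 spin -172.24 (mod 360)
```

Call:
{"fn": "step_arm", "kwargs": {"increments": [{"tx":-0.3,"ty":0.09,"tz":0.02,"spin":57,"claw":1},{"tx":-0.3,"ty":0.09,"tz":0.02,"spin":57,"claw":1},{"tx":-0.3,"ty":0.09,"tz":0.02,"spin":57,"claw":1},{"tx":-0.3,"ty":0.09,"tz":0.02,"spin":57,"claw":1},{"tx":-0.3,"ty":0.09,"tz":0.02,"spin":57,"claw":1},{"tx":-0.3,"ty":0.09,"tz":0.02,"spin":57,"claw":1},{"tx":-0.3,"ty":0.09,"tz":0.02,"spin":57,"claw":1},{"tx":-0.3,"ty":0.09,"tz":0.02,"spin":57,"claw":1}]}}

```text
time: 1.43
position: [0.5478, 0.0913, 0.3845]
tool_rot: [2.851, 1.313, -0.0]
ft_force: [0.0, 0.1, -0.3]
grip_width: 1.001
```

```bash
python3 plan.py .504 -.252 .34 189
```

```text
t 1.43 pos [0.5478 0.0913 0.3845] yaw_y -40.55 q [-40.   8.  30.  99.  -4.  74. -49.] F [ 0.04  0.1  -0.34] T [-0.137  0.066  0.021] g 1.001
tx ty tz [-0.2893  0.1898  0.0453] len 0.349 spin -229.55 (mod 360)
```

Call:
{"fn": "step_arm", "kwargs": {"increments": [{"tx":-0.27,"ty":0.18,"tz":0.03,"spin":57,"claw":1},{"tx":-0.27,"ty":0.18,"tz":0.03,"spin":57,"claw":1},{"tx":-0.27,"ty":0.18,"tz":0.03,"spin":57,"claw":1},{"tx":-0.27,"ty":0.18,"tz":0.03,"spin":57,"claw":1},{"tx":-0.27,"ty":0.18,"tz":0.03,"spin":57,"claw":1},{"tx":-0.27,"ty":0.18,"tz":0.03,"spin":57,"claw":1},{"tx":-0.27,"ty":0.18,"tz":0.03,"spin":57,"claw":1},{"tx":-0.27,"ty":0.18,"tz":0.03,"spin":57,"claw":1}]}}

```text
time: 2.1
position: [0.5099, -0.2289, 0.3546]
tool_rot: [3.135, -0.201, 0.0]
ft_force: [0.8, -0.1, -0.3]
grip_width: 0.999
```

```bash
python3 plan.py .504 -.252 .34 189
```

```text
t 2.10 pos [ 0.5099 -0.2289  0.3546] yaw_y -97.32 q [-21.  11.  48. 102.  -9.  71. -68.] F [ 0.84 -0.08 -0.33] T [-0.091  0.159 -0.007] g 0.999
tx ty tz [-0.0029  0.0237  0.0146] len 0.028 spin -286.32 (mod 360)
```

Call:
{"fn": "step_arm", "kwargs": {"increments": [{"tx":-0.003,"ty":0.024,"tz":0.015,"spin":57,"claw":1},{"tx":-0.003,"ty":0.024,"tz":0.015,"spin":57,"claw":1},{"tx":-0.003,"ty":0.024,"tz":0.015,"spin":57,"claw":1},{"tx":-0.003,"ty":0.024,"tz":0.015,"spin":57,"claw":1},{"tx":-0.003,"ty":0.024,"tz":0.015,"spin":57,"claw":1},{"tx":-0.003,"ty":0.024,"tz":0.015,"spin":57,"claw":1},{"tx":-0.003,"ty":0.024,"tz":0.015,"spin":57,"claw":1},{"tx":-0.003,"ty":0.024,"tz":0.015,"spin":57,"claw":1}]}}

```text
time: 2.77
position: [0.5053, -0.2491, 0.3394]
tool_rot: [-2.661, 1.67, 0.001]
ft_force: [0.5, -0.3, 0.2]
grip_width: 0.998
```

Call:
{"fn": "step_arm", "kwargs": {"increments": [{"tx":0,"ty":0,"tz":0,"spin":16.5,"claw":1},{"tx":0,"ty":0,"tz":0,"spin":16.5,"claw":1},{"tx":0,"ty":0,"tz":0,"spin":16.5,"claw":1},{"tx":0,"ty":0,"tz":0,"spin":16.5,"claw":1}]}}

```text
time: 3.1
position: [0.5053, -0.249, 0.3393]
tool_rot: [2.399, -2.027, -0.001]
ft_force: [-0.3, -0.1, 0.6]
grip_width: 1.003
```

```bash
python3 plan.py .504 -.252 .34 189
python3 - <<'E'
from h import *;import cv2
p=imaging.camera_params('wrist')
im=imaging.get_image('wrist');cv2.imwrite('pics/w1.png',im)
ex=np.array([np.cos(np.radians(189.1)),np.sin(np.radians(189.1)),0]);ey=np.array([-ex[1],ex[0],0]);g=np.array([.504,-.252,.082])
P=[g+a*ex*.008+b*ey*.022 for a,b in((1,1),(1,-1),(-1,-1),(-1,1))]
f=np.array([.504,-.252,.024])+.01*ex
print(pix('wrist',P,p).round(1),pix('wrist',[f+ey*.0925,f-ey*.0925],p).round(1))
E
```

```text
t 3.10 pos [ 0.5053 -0.249   0.3393] yaw_y -170.40 q [ -28.   17.   61.  102.  -15.   70. -134.] F [-0.29 -0.08  0.62] T [ 0.024  0.109 -0.015] g 1.003
tx ty tz [ 0.0028  0.0018 -0.0007] len 0.003 spin -359.40 (mod 360)
[[332.9 214.8]
 [331.6 279.6]
 [307.4 279.4]
 [307.3 214.6]] [[334.5  99.5]
 [330.  328.7]]
```

View pics/w1.png

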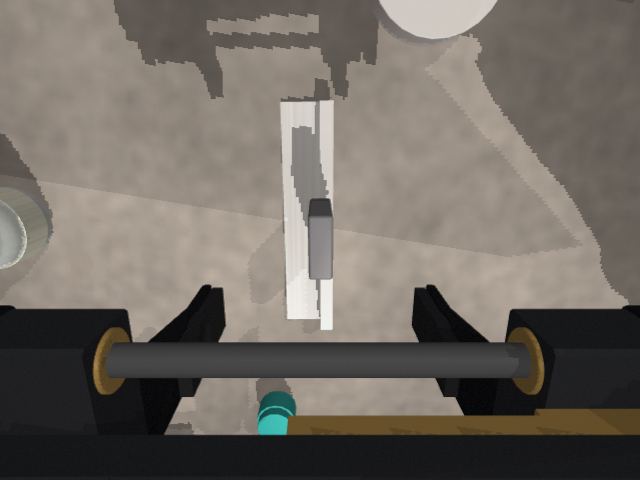

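The grip top is at (309–332, 216–278), within 2 px of the prediction, and the strip runs from (333,100) to (332,329). That puts the bar's yaw at about 190°. Descending.

Call:
{"fn": "step_arm", "kwargs": {"increments": [{"tx":0.003,"ty":0.001,"tz":0.04,"spin":-0.4,"claw":1},{"tx":0.003,"ty":0.001,"tz":0.08,"spin":-0.4,"claw":1},{"tx":0.003,"ty":0.001,"tz":0.105,"spin":-0.4,"claw":1},{"tx":0.003,"ty":0.001,"tz":0.117,"spin":-0.4,"claw":1},{"tx":0.003,"ty":0.001,"tz":0.117,"spin":-0.4,"claw":1},{"tx":0.003,"ty":0.001,"tz":0.117,"spin":-0.4,"claw":0.4},{"tx":0.003,"ty":0.001,"tz":0.117,"spin":-0.4,"claw":0.1},{"tx":0.003,"ty":0.001,"tz":0.117,"spin":-0.4,"claw":0.1}], "force": 40}}

```text
time: 3.82
position: [0.5059, -0.2529, 0.2248]
tool_rot: [-2.406, 2.017, -0.005]
ft_force: [0.2, -0.0, -0.6]
grip_width: 0.853
```

Call:
{"fn": "step_arm", "kwargs": {"increments": [{"tx":0,"ty":0,"tz":0,"spin":0,"claw":0},{"tx":0,"ty":0,"tz":0,"spin":0,"claw":0},{"tx":0,"ty":0,"tz":0,"spin":0,"claw":0},{"tx":0,"ty":0,"tz":0,"spin":0,"claw":0},{"tx":0,"ty":0,"tz":0,"spin":0,"claw":0},{"tx":0,"ty":0,"tz":0,"spin":0,"claw":0}], "force": 40}}

```text
time: 4.32
position: [0.505, -0.2523, 0.2228]
tool_rot: [-2.407, 2.018, -0.0]
ft_force: [-0.3, -0.1, 0.1]
grip_width: 0.402
```

```bash
python3 plan.py
```

```text
t 4.32 pos [ 0.505  -0.2523  0.2228] yaw_y -169.95 q [ -22.   25.   55.  108.  -24.   59. -126.] F [-0.27 -0.08  0.13] T [ 0.055  0.135 -0.061] g 0.402
```

Call:
{"fn": "step_arm", "kwargs": {"increments": [{"tx":0,"ty":0,"tz":0,"spin":0,"claw":0},{"tx":0,"ty":0,"tz":0,"spin":0,"claw":0},{"tx":0,"ty":0,"tz":0,"spin":0,"claw":0},{"tx":0,"ty":0,"tz":0,"spin":0,"claw":0},{"tx":0,"ty":0,"tz":0,"spin":0,"claw":0},{"tx":0,"ty":0,"tz":0,"spin":0,"claw":0}], "force": 40}}

```text
time: 4.82
position: [0.5049, -0.2523, 0.2226]
tool_rot: [2.407, -2.019, -0.0]
ft_force: [-1.1, -0.4, -1.2]
grip_width: 0.179
```

```bash
python3 plan.py .43 -.2 .31 189
```

```text
t 4.82 pos [ 0.5049 -0.2523  0.2226] yaw_y -169.96 q [ -22.   25.   55.  108.  -24.   59. -126.] F [-1.05 -0.4  -1.18] T [-0.005  0.143  0.004] g 0.179
tx ty tz [-0.0646  0.0646 -0.0873] len 0.126 spin -358.96 (mod 360)
```

Call:
{"fn": "step_arm", "kwargs": {"increments": [{"tx":0,"ty":0,"tz":-0.04,"spin":0,"claw":0},{"tx":0,"ty":0,"tz":-0.08,"spin":0,"claw":0},{"tx":0,"ty":0,"tz":-0.09,"spin":-7,"claw":0},{"tx":0,"ty":0,"tz":-0.09,"spin":-14,"claw":0},{"tx":0,"ty":0,"tz":-0.09,"spin":-21,"claw":0},{"tx":0,"ty":0,"tz":-0.09,"spin":-28,"claw":0},{"tx":0,"ty":0,"tz":-0.09,"spin":-35,"claw":0},{"tx":0,"ty":0,"tz":-0.09,"spin":-42,"claw":0}], "force": 40}}

```text
time: 5.48
position: [0.5047, -0.2522, 0.3124]
tool_rot: [-2.974, 1.013, 0.001]
ft_force: [0.3, 0.1, -1.6]
grip_width: 0.176
```

```bash
python3 plan.py .4575 .0773 .3126 13.9
```

```text
t 5.48 pos [ 0.5047 -0.2522  0.3124] yaw_y -127.62 q [-20.  16.  51. 104. -14.  67. -92.] F [ 0.32  0.05 -1.61] T [-0.009  0.143  0.048] g 0.176
tx ty tz [-0.2385 -0.2322 -0.    ] len 0.333 spin -141.52 (mod 360)
```

Call:
{"fn": "step_arm", "kwargs": {"increments": [{"tx":-0.03,"ty":-0.029,"tz":0,"spin":-7,"claw":0},{"tx":-0.06,"ty":-0.058,"tz":0,"spin":-14,"claw":0},{"tx":-0.09,"ty":-0.087,"tz":0,"spin":-21,"claw":0},{"tx":-0.12,"ty":-0.116,"tz":0,"spin":-28,"claw":0},{"tx":-0.15,"ty":-0.145,"tz":0,"spin":-35,"claw":0},{"tx":-0.18,"ty":-0.174,"tz":0,"spin":-42,"claw":0},{"tx":-0.21,"ty":-0.203,"tz":0,"spin":-49,"claw":0},{"tx":-0.238,"ty":-0.232,"tz":0,"spin":-56,"claw":0}], "force": 40}}

```text
time: 6.15
position: [0.4588, 0.0787, 0.3127]
tool_rot: [-3.1, -0.502, -0.0]
ft_force: [1.1, -0.3, -2.0]
grip_width: 0.181
```

Call:
{"fn": "step_arm", "kwargs": {"increments": [{"tx":0,"ty":0,"tz":0,"spin":-7,"claw":0},{"tx":0,"ty":0,"tz":0,"spin":-14,"claw":0},{"tx":0,"ty":0,"tz":0,"spin":-21,"claw":0},{"tx":0,"ty":0,"tz":0,"spin":-28,"claw":0},{"tx":0,"ty":0,"tz":0,"spin":-35,"claw":0},{"tx":0,"ty":0,"tz":0,"spin":-42,"claw":0},{"tx":0,"ty":0,"tz":0,"spin":-49,"claw":0},{"tx":0,"ty":0,"tz":0,"spin":-56,"claw":0}], "force": 40}}

```text
time: 6.82
position: [0.4597, 0.0768, 0.3124]
tool_rot: [-2.503, -1.898, 0.001]
ft_force: [-1.0, -0.1, -3.2]
grip_width: 0.177
```

```bash
python3 plan.py .4575 .0773 .3126 13.9
```

```text
t 6.82 pos [0.4597 0.0768 0.3124] yaw_y -15.64 q [-47.  -1.  34. 116.   1.  65. -29.] F [-1.03 -0.13 -3.16] T [-0.144  0.056  0.041] g 0.177
tx ty tz [-0.0001 -0.0023 -0.0002] len 0.002 spin -29.54 (mod 360)
```

Call:
{"fn": "step_arm", "kwargs": {"increments": [{"tx":0,"ty":-0.002,"tz":0,"spin":-7,"claw":0},{"tx":0,"ty":-0.002,"tz":0,"spin":-14,"claw":0},{"tx":0,"ty":-0.002,"tz":0,"spin":-21,"claw":0},{"tx":0,"ty":-0.002,"tz":0,"spin":-28,"claw":0},{"tx":0,"ty":-0.002,"tz":0,"spin":-29.5,"claw":0},{"tx":0,"ty":-0.002,"tz":0,"spin":-29.5,"claw":0}], "force": 40}}

```text
time: 7.32
position: [0.4578, 0.0773, 0.3124]
tool_rot: [-1.943, -2.468, 0.001]
ft_force: [0.1, 0.4, -3.1]
grip_width: 0.185
```

```bash
python3 plan.py .4575 .0773 .2236 13.9
python3 - <<'E'
from h import *;import cv2
for n in('wrist','top'):
    p=imaging.camera_params(n);np.savez(f'pics/{n}2.npz',K=p['intrinsics'],T=p['camera_from_world'])
    cv2.imwrite(f'pics/{n}2.png',imaging.get_image(n))
t=cv2.imread('pics/top2.png');
cv2.imwrite('pics/m2.png',np.vstack([cv2.imread('pics/wrist2.png')[:330], cv2.resize(t[130:340,180:380],None,fx=1.28,fy=1.28)]) if 0 else cv2.imread('pics/wrist2.png'))
E
```

```text
t 7.32 pos [0.4578 0.0773 0.3124] yaw_y 13.55 q [-47.  -1.  34. 116.   1.  65.   0.] F [ 0.1   0.36 -3.13] T [-0.13   0.021  0.005] g 0.185
tx ty tz [ 0.     -0.0003  0.0888] len 0.089 spin -0.35 (mod 360)
```

View pics/m2.png

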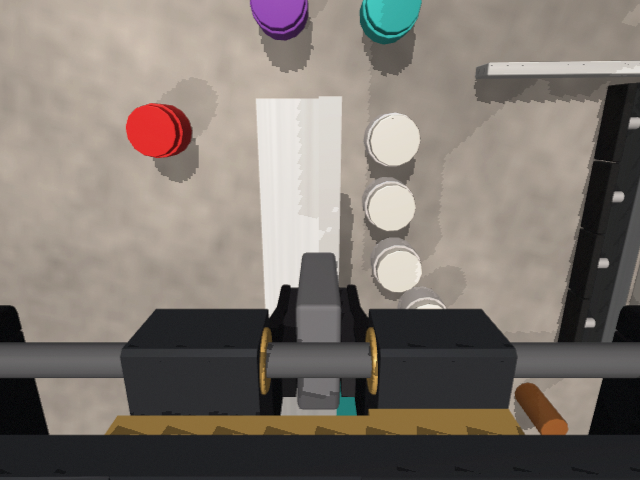

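Purple, red and turquoise decoys are clear of the bar, and the white jars are at (393,139), (390,206) and (398,269), plus one near (425,303). I'll refine the bay angle from this view.

Run:
```python
from h import *
np.set_printoptions(precision=4,suppress=True)
z=np.load('pics/wrist2.npz');p={'intrinsics':z['K'],'camera_from_world':z['T']}
T=z['T'];print('cam',-T[:3,:3].T@T[:3,3]);print(T[:3,:3])
a=np.radians(13.9);ex=np.array([np.cos(a),np.sin(a)]);ey=np.array([-ex[1],ex[0]]);o=np.array([.5643,.1037])+.07*ex
f=lambda P:np.c_[(P-o)@ex,(P-o)@ey]
print('studs',f(world('wrist',[(635,123),(618,197),(603,263),(590,323)],.015,p)))
print('padedge',f(world('wrist',[(612,85),(558,340)],.024,p)))
print('wall outer/inner edge',f(world('wrist',[(490,64),(638,62),(490,75),(638,74)],.022,p)))
print('jars',f(world('wrist',[(393,139),(390,206),(398,269)],.030,p)))
print('bar front top edge',f(world('wrist',[(342,97),(340,250)],.024+.0898,p)))
```

```text
cam [0.4379 0.1581 0.2927]
[[ 0.9722  0.2339 -0.0018]
 [ 0.2237 -0.9274  0.2997]
 [ 0.0685 -0.2918 -0.954 ]]
studs [[ 0.036   0.0787]
 [ 0.0358  0.0276]
 [ 0.0358 -0.0232]
 [ 0.0363 -0.0744]]
padedge [[ 0.0087  0.1024]
 [ 0.0073 -0.0842]]
wall outer/inner edge [[-0.0703  0.1155]
 [ 0.0236  0.1161]
 [-0.0695  0.109 ]
 [ 0.0253  0.109 ]]
jars [[-0.1313  0.07  ]
 [-0.1311  0.0253]
 [-0.123  -0.0212]]
bar front top edge [[-0.1696  0.0919]
 [-0.1697  0.0221]]
```

Run:
```python
import cv2
t=cv2.imread('pics/wrist2.png');cv2.imwrite('pics/m3.png',cv2.resize(t[40:360,440:640],None,fx=1.8,fy=1.8,interpolation=cv2.INTER_CUBIC))
```

```text
(no output)
```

View pics/m3.png

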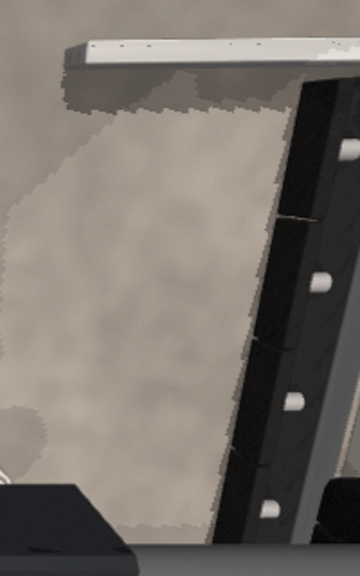

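The studs read a constant bay x within 0.5 mm in the 13.9° frame and the bar's front edge is parallel to them, so yaw is good. The pad face is at bay x ≈ 23 mm. Lowering.

Call:
{"fn": "step_arm", "kwargs": {"increments": [{"tx":0,"ty":0,"tz":0.035,"spin":0,"claw":0},{"tx":0,"ty":0,"tz":0.065,"spin":0,"claw":0},{"tx":0,"ty":0,"tz":0.08,"spin":0,"claw":0},{"tx":0,"ty":0,"tz":0.086,"spin":0,"claw":0},{"tx":0,"ty":0,"tz":0.089,"spin":0,"claw":0},{"tx":0,"ty":0,"tz":0.089,"spin":0,"claw":0},{"tx":0,"ty":0,"tz":0.089,"spin":0,"claw":0}], "force": 40}}

```text
time: 8.0
position: [0.4588, 0.0777, 0.2248]
tool_rot: [1.944, 2.467, 0.003]
ft_force: [-0.0, 0.5, -1.8]
grip_width: 0.18
```

```bash
python3 plan.py .466 .0794 .2236 13.9
```

```text
t 8.00 pos [0.4588 0.0777 0.2248] yaw_y 13.53 q [-46.   6.  35. 121.  -5.  54.   5.] F [-0.02  0.48 -1.8 ] T [-0.045  0.037 -0.003] g 0.180
tx ty tz [0.     0.0074 0.0012] len 0.007 spin -0.37 (mod 360)
```

Call:
{"fn": "step_arm", "kwargs": {"increments": [{"tx":0,"ty":0.003,"tz":-0.0005,"spin":0,"claw":0},{"tx":0,"ty":0.007,"tz":-0.0005,"spin":0,"claw":0},{"tx":0,"ty":0.011,"tz":-0.0005,"spin":0,"claw":0},{"tx":0,"ty":0.015,"tz":-0.0005,"spin":0,"claw":0},{"tx":0,"ty":0.019,"tz":-0.0005,"spin":0,"claw":0},{"tx":0,"ty":0.023,"tz":-0.0005,"spin":0,"claw":0},{"tx":0,"ty":0.027,"tz":-0.0005,"spin":0,"claw":0},{"tx":0,"ty":0.031,"tz":-0.0005,"spin":0,"claw":0}], "force": 40}}

```text
time: 8.67
position: [0.4884, 0.0848, 0.2241]
tool_rot: [-1.944, -2.467, 0.001]
ft_force: [-1.2, -0.6, -1.8]
grip_width: 0.181
```

```bash
python3 plan.py .6088 .1147 .2243 13.9
```

```text
t 8.67 pos [0.4884 0.0848 0.2241] yaw_y 13.55 q [-45.  11.  35. 117.  -8.  54.   7.] F [-1.24 -0.56 -1.79] T [-0.195  0.376  0.041] g 0.181
tx ty tz [ 0.0008  0.1241 -0.0004] len 0.124 spin -0.35 (mod 360)
```

Call:
{"fn": "step_arm", "kwargs": {"increments": [{"tx":0,"ty":0.005,"tz":0,"spin":0,"claw":0},{"tx":0,"ty":0.01,"tz":0,"spin":0,"claw":0},{"tx":0,"ty":0.015,"tz":0,"spin":0,"claw":0},{"tx":0,"ty":0.02,"tz":0,"spin":0,"claw":0},{"tx":0,"ty":0.025,"tz":0,"spin":0,"claw":0},{"tx":0,"ty":0.03,"tz":0,"spin":0,"claw":0},{"tx":0,"ty":0.035,"tz":0,"spin":0,"claw":0},{"tx":0,"ty":0.04,"tz":0,"spin":0,"claw":0}], "force": 40}}

```text
time: 9.33
position: [0.5276, 0.0943, 0.2242]
tool_rot: [-1.944, -2.468, 0.0]
ft_force: [-1.1, 0.0, -2.5]
grip_width: 0.184
```

```bash
python3 plan.py .6099 .115 .2243 13.9; python3 -c "
from h import *;import cv2
t=imaging.get_image('top');cv2.imwrite('pics/top4.png',t);cv2.imwrite('pics/m4.png',cv2.resize(t[120:300,180:380],None,fx=3,fy=3,interpolation=cv2.INTER_CUBIC))"
```

```text
t 9.33 pos [0.5276 0.0943 0.2242] yaw_y 13.54 q [-43.  16.  34. 112. -11.  56.  10.] F [-1.06  0.03 -2.51] T [-0.097  0.276  0.048] g 0.184
tx ty tz [ 0.0009  0.0849 -0.0001] len 0.085 spin -0.36 (mod 360)
```

View pics/m4.png

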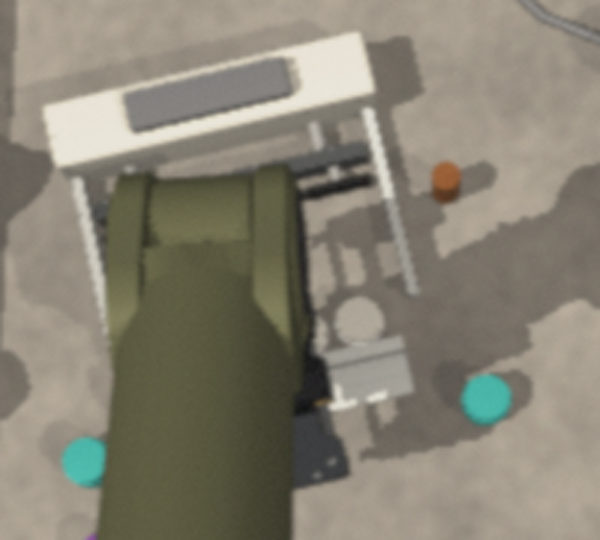

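Call:
{"fn": "step_arm", "kwargs": {"increments": [{"tx":0.001,"ty":0.005,"tz":0,"spin":0,"claw":0},{"tx":0.001,"ty":0.01,"tz":0,"spin":0,"claw":0},{"tx":0.001,"ty":0.015,"tz":0,"spin":0,"claw":0},{"tx":0.001,"ty":0.02,"tz":0,"spin":0,"claw":0},{"tx":0.001,"ty":0.025,"tz":0,"spin":0,"claw":0},{"tx":0.001,"ty":0.03,"tz":0,"spin":0,"claw":0},{"tx":0.001,"ty":0.035,"tz":0,"spin":0,"claw":0},{"tx":0.001,"ty":0.04,"tz":0,"spin":0,"claw":0}], "force": 40}}

```text
time: 10.05
position: [0.5663, 0.1046, 0.2243]
tool_rot: [-1.944, -2.468, -0.0]
ft_force: [-1.9, 0.3, -1.5]
grip_width: 0.176
```

Call:
{"fn": "step_arm", "kwargs": {"increments": [{"tx":0,"ty":0.005,"tz":0,"spin":0,"claw":0},{"tx":0,"ty":0.01,"tz":0,"spin":0,"claw":0},{"tx":0,"ty":0.015,"tz":0,"spin":0,"claw":0},{"tx":0,"ty":0.02,"tz":0,"spin":0,"claw":0},{"tx":0,"ty":0.023,"tz":0,"spin":0,"claw":0},{"tx":0,"ty":0.026,"tz":0,"spin":0,"claw":0},{"tx":0,"ty":0.028,"tz":0,"spin":0,"claw":0},{"tx":0,"ty":0.03,"tz":0,"spin":0,"claw":0}], "force": 40}}

```text
time: 10.72
position: [0.595, 0.1115, 0.2243]
tool_rot: [-1.944, -2.468, 0.0]
ft_force: [-2.6, 0.2, -0.4]
grip_width: 0.183
```

```bash
python3 plan.py .6099 .115 .2243 13.9; python3 -c "
from h import *;import cv2
w=imaging.get_image('wrist');cv2.imwrite('pics/w5.png',w)"
```

```text
t 10.72 pos [0.595  0.1115 0.2243] yaw_y 13.54 q [-40.  24.  33. 102. -15.  59.  12.] F [-2.58  0.23 -0.38] T [-0.167  0.546  0.011] g 0.183
tx ty tz [-0.0001  0.0153 -0.    ] len 0.015 spin -0.36 (mod 360)
```

View pics/w5.png

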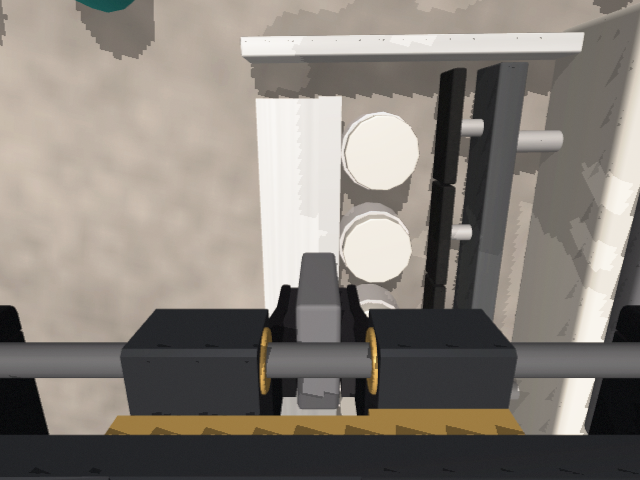

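The first two jars sit squarely against the bar face at (380,150) and (375,245). The pad face is at u ≈ 437, so about 9–10 mm of gap remains. I'll creep forward while watching force.

Call:
{"fn": "step_arm", "kwargs": {"increments": [{"tx":0,"ty":0.001,"tz":0,"spin":0,"claw":0},{"tx":0,"ty":0.002,"tz":0,"spin":0,"claw":0},{"tx":0,"ty":0.003,"tz":0,"spin":0,"claw":0},{"tx":0,"ty":0.004,"tz":0,"spin":0,"claw":0},{"tx":0,"ty":0.005,"tz":0,"spin":0,"claw":0},{"tx":0,"ty":0.006,"tz":0,"spin":0,"claw":0}], "force": 40}}

```text
time: 11.27
position: [0.6008, 0.113, 0.2243]
tool_rot: [-1.944, -2.468, -0.0]
ft_force: [-1.9, 0.1, -2.1]
grip_width: 0.182
```

```bash
python3 plan.py .6099 .115 .2243 13.9
```

```text
t 11.27 pos [0.6008 0.113  0.2243] yaw_y 13.54 q [-40.  25.  33. 101. -15.  59.  12.] F [-1.95  0.15 -2.14] T [-0.15   0.422  0.013] g 0.182
tx ty tz [-0.0001  0.0093 -0.    ] len 0.009 spin -0.36 (mod 360)
```

Call:
{"fn": "step_arm", "kwargs": {"increments": [{"tx":0,"ty":0.001,"tz":0,"spin":0,"claw":0},{"tx":0,"ty":0.002,"tz":0,"spin":0,"claw":0}], "force": 40}}

```text
time: 11.43
position: [0.6028, 0.1134, 0.2243]
tool_rot: [-1.944, -2.468, -0.0]
ft_force: [-1.0, -0.8, -0.9]
grip_width: 0.182
```

```bash
python3 plan.py .6099 .115 .2243 13.9
```

```text
t 11.43 pos [0.6028 0.1134 0.2243] yaw_y 13.54 q [-40.  25.  33. 101. -16.  59.  12.] F [-0.99 -0.82 -0.87] T [-0.142  0.488  0.04 ] g 0.182
tx ty tz [-0.0001  0.0073 -0.    ] len 0.007 spin -0.36 (mod 360)
```

Call:
{"fn": "step_arm", "kwargs": {"increments": [{"tx":0,"ty":0.001,"tz":0,"spin":0,"claw":0},{"tx":0,"ty":0.0015,"tz":0,"spin":0,"claw":0}], "force": 40}}

```text
time: 11.6
position: [0.6044, 0.1138, 0.2243]
tool_rot: [1.944, 2.468, 0.0]
ft_force: [-3.0, -0.1, -0.7]
grip_width: 0.183
```

```bash
python3 plan.py
```

```text
t 11.60 pos [0.6044 0.1138 0.2243] yaw_y 13.54 q [-40.  25.  33. 100. -16.  59.  12.] F [-2.96 -0.12 -0.74] T [-0.143  0.479  0.042] g 0.183
```

Call:
{"fn": "step_arm", "kwargs": {"increments": [{"tx":0,"ty":0.001,"tz":0,"spin":0,"claw":0},{"tx":0,"ty":0.001,"tz":0,"spin":0,"claw":0}], "force": 40}}

```text
time: 11.77
position: [0.6054, 0.1141, 0.2243]
tool_rot: [1.944, 2.468, 0.001]
ft_force: [-1.2, -0.6, -2.2]
grip_width: 0.181
```

```bash
python3 plan.py
```

```text
t 11.77 pos [0.6054 0.1141 0.2243] yaw_y 13.54 q [-40.  25.  33. 100. -16.  59.  12.] F [-1.25 -0.61 -2.23] T [-0.126  0.328 -0.009] g 0.181
```

Call:
{"fn": "step_arm", "kwargs": {"increments": [{"tx":0,"ty":0.001,"tz":0,"spin":0,"claw":0},{"tx":0,"ty":0.001,"tz":0,"spin":0,"claw":0}], "force": 40}}

```text
time: 11.93
position: [0.6063, 0.1143, 0.2243]
tool_rot: [1.944, 2.468, 0.001]
ft_force: [-1.1, -0.5, -1.6]
grip_width: 0.183
```

```bash
python3 plan.py
```

```text
t 11.93 pos [0.6063 0.1143 0.2243] yaw_y 13.55 q [-40.  25.  33. 100. -16.  59.  12.] F [-1.13 -0.5  -1.61] T [-0.106  0.323 -0.007] g 0.183
```

Call:
{"fn": "step_arm", "kwargs": {"increments": [{"tx":0,"ty":0.001,"tz":0,"spin":0,"claw":0},{"tx":0,"ty":0.001,"tz":0,"spin":0,"claw":0}], "force": 40}}

```text
time: 12.1
position: [0.6071, 0.1145, 0.2242]
tool_rot: [-1.944, -2.468, 0.0]
ft_force: [-1.3, -1.4, -1.0]
grip_width: 0.181
```

```bash
python3 plan.py
```

```text
t 12.10 pos [0.6071 0.1145 0.2242] yaw_y 13.55 q [-40.  26.  33. 100. -16.  59.  12.] F [-1.33 -1.4  -1.04] T [-0.129  0.525  0.047] g 0.181
```

Call:
{"fn": "step_arm", "kwargs": {"increments": [{"tx":0,"ty":0.001,"tz":0,"spin":0,"claw":0},{"tx":0,"ty":0.001,"tz":0,"spin":0,"claw":0}], "force": 40}}

```text
time: 12.27
position: [0.6078, 0.1146, 0.2242]
tool_rot: [-1.943, -2.467, 0.002]
ft_force: [-4.0, -0.4, -0.8]
grip_width: 0.178
```

```bash
python3 plan.py
```

```text
t 12.27 pos [0.6078 0.1146 0.2242] yaw_y 13.56 q [-40.  26.  33. 100. -16.  59.  12.] F [-4.01 -0.41 -0.77] T [-0.234  1.006  0.093] g 0.178
```

Contact: force is rising to about 4 N. Continuing in 1 mm steps.

Call:
{"fn": "step_arm", "kwargs": {"increments": [{"tx":0,"ty":0.001,"tz":0,"spin":0,"claw":0},{"tx":0,"ty":0.001,"tz":0,"spin":0,"claw":0}], "force": 40}}

```text
time: 12.43
position: [0.6085, 0.1147, 0.2241]
tool_rot: [-1.943, -2.467, 0.003]
ft_force: [-5.5, -1.7, 1.3]
grip_width: 0.177
```

```bash
python3 plan.py
```

```text
t 12.43 pos [0.6085 0.1147 0.2241] yaw_y 13.55 q [-39.  26.  33. 100. -16.  59.  12.] F [-5.5  -1.66  1.25] T [-0.293  1.292  0.146] g 0.177
```

Call:
{"fn": "step_arm", "kwargs": {"increments": [{"tx":0,"ty":0.0005,"tz":0,"spin":0,"claw":0},{"tx":0,"ty":0.001,"tz":0,"spin":0,"claw":0}], "force": 40}}

```text
time: 12.6
position: [0.609, 0.1148, 0.2239]
tool_rot: [-1.942, -2.466, 0.005]
ft_force: [-7.2, -1.6, 2.7]
grip_width: 0.181
```

```bash
python3 plan.py
```

```text
t 12.60 pos [0.609  0.1148 0.2239] yaw_y 13.55 q [-39.  26.  33. 100. -16.  59.  12.] F [-7.21 -1.61  2.7 ] T [-0.451  1.936  0.207] g 0.181
```

The moment Tz = +0.2 N m says the +y jars are loaded first. I'll turn the bar slightly CCW (spin −0.6°) and relieve the foot by 0.5 mm.

Call:
{"fn": "step_arm", "kwargs": {"increments": [{"tx":0,"ty":0,"tz":-0.0005,"spin":-0.3,"claw":0},{"tx":0,"ty":0,"tz":-0.0005,"spin":-0.6,"claw":0},{"tx":0,"ty":0,"tz":-0.0005,"spin":-0.6,"claw":0}], "force": 40}}

```text
time: 12.85
position: [0.6091, 0.1148, 0.2239]
tool_rot: [-1.93, -2.476, 0.004]
ft_force: [-5.2, -1.5, -1.9]
grip_width: 0.182
```

```bash
python3 plan.py;  python3 -c "
from h import *;import cv2
w=imaging.get_image('wrist');cv2.imwrite('pics/w6.png',w)
w=imaging.get_image('scene');cv2.imwrite('pics/s6.png',w)"; python3 plan.py
```

```text
t 12.85 pos [0.6091 0.1148 0.2239] yaw_y 14.13 q [-39.  26.  33. 100. -16.  59.  13.] F [-5.21 -1.48 -1.91] T [-0.434  1.352  0.022] g 0.182
t 12.95 pos [0.6091 0.1148 0.224 ] yaw_y 14.12 q [-39.  26.  33. 100. -16.  59.  13.] F [-5.11 -1.57 -1.92] T [-0.359  1.369 -0.002] g 0.177
```

Balanced now (Tz ≈ 0). Continuing to about 12 N.

Call:
{"fn": "step_arm", "kwargs": {"increments": [{"tx":0,"ty":0.0005,"tz":0,"spin":0,"claw":0},{"tx":0,"ty":0.001,"tz":0,"spin":0,"claw":0},{"tx":0,"ty":0.001,"tz":0,"spin":0,"claw":0}], "force": 40}}

```text
time: 13.2
position: [0.6096, 0.1149, 0.2239]
tool_rot: [-1.929, -2.475, 0.006]
ft_force: [-7.6, -2.5, 0.9]
grip_width: 0.181
```

```bash
python3 plan.py
```

```text
t 13.20 pos [0.6096 0.1149 0.2239] yaw_y 14.12 q [-39.  26.  33.  99. -16.  60.  13.] F [-7.61 -2.55  0.88] T [-0.526  1.926  0.028] g 0.181
```

Call:
{"fn": "step_arm", "kwargs": {"increments": [{"tx":0,"ty":0.0005,"tz":0,"spin":0,"claw":0},{"tx":0,"ty":0.001,"tz":0,"spin":0,"claw":0},{"tx":0,"ty":0.001,"tz":0,"spin":0,"claw":0}], "force": 40}}

```text
time: 13.45
position: [0.6101, 0.115, 0.2239]
tool_rot: [-1.928, -2.474, 0.008]
ft_force: [-9.6, -1.9, 2.8]
grip_width: 0.18
```

```bash
python3 plan.py
```

```text
t 13.45 pos [0.6101 0.115  0.2239] yaw_y 14.12 q [-39.  26.  33.  99. -16.  60.  13.] F [-9.56 -1.94  2.79] T [-0.593  2.424  0.063] g 0.180
```

Call:
{"fn": "step_arm", "kwargs": {"increments": [{"tx":0,"ty":0.0005,"tz":-0.0005,"spin":-0.1,"claw":0},{"tx":0,"ty":0.001,"tz":-0.0005,"spin":-0.1,"claw":0},{"tx":0,"ty":0.001,"tz":-0.0005,"spin":-0.1,"claw":0}], "force": 40}}

```text
time: 13.7
position: [0.6107, 0.1151, 0.224]
tool_rot: [-1.926, -2.475, 0.01]
ft_force: [-10.0, -2.5, 1.4]
grip_width: 0.183
```

```bash
python3 plan.py
```

```text
t 13.70 pos [0.6107 0.1151 0.224 ] yaw_y 14.22 q [-39.  26.  33.  99. -16.  60.  13.] F [-9.96 -2.53  1.38] T [-0.618  2.461  0.041] g 0.183
```

Call:
{"fn": "step_arm", "kwargs": {"increments": [{"tx":0,"ty":0.0005,"tz":0,"spin":0,"claw":0},{"tx":0,"ty":0.001,"tz":0,"spin":0,"claw":0},{"tx":0,"ty":0.001,"tz":0,"spin":0,"claw":0}], "force": 40}}

```text
time: 13.95
position: [0.6112, 0.1152, 0.224]
tool_rot: [-1.925, -2.474, 0.012]
ft_force: [-12.6, -3.0, 4.9]
grip_width: 0.188
```

```bash
python3 plan.py
```

```text
t 13.95 pos [0.6112 0.1152 0.224 ] yaw_y 14.21 q [-39.  26.  33.  99. -16.  60.  13.] F [-12.56  -3.02   4.87] T [-0.75   3.047 -0.025] g 0.188
```

About 13 N, including some foot friction. I'll nudge slightly, ease the foot and hold.

Call:
{"fn": "step_arm", "kwargs": {"increments": [{"tx":0,"ty":0.0005,"tz":-0.0006,"spin":0,"claw":0},{"tx":0,"ty":0.0007,"tz":-0.0006,"spin":0,"claw":0},{"tx":0,"ty":0.0007,"tz":-0.0006,"spin":0,"claw":0},{"tx":0,"ty":0.0007,"tz":-0.0006,"spin":0,"claw":0},{"tx":0,"ty":0.0007,"tz":-0.0006,"spin":0,"claw":0},{"tx":0,"ty":0.0007,"tz":-0.0006,"spin":0,"claw":0},{"tx":0,"ty":0.0007,"tz":-0.0006,"spin":0,"claw":0},{"tx":0,"ty":0.0007,"tz":-0.0006,"spin":0,"claw":0}], "force": 40}}

```text
time: 14.62
position: [0.6117, 0.1153, 0.224]
tool_rot: [-1.925, -2.474, 0.012]
ft_force: [-10.7, -2.6, 0.8]
grip_width: 0.184
```

```bash
python3 plan.py
python3 - <<'E'
from h import *;import cv2
w=imaging.get_image('wrist');cv2.imwrite('pics/w7.png',w)
s=imaging.get_image('scene')
cv2.imwrite('pics/m7.png',np.hstack([cv2.resize(s[220:350,300:470],(510,390),interpolation=cv2.INTER_CUBIC),cv2.resize(w[20:340,330:570],(290,387)).repeat(1,0)[:387] if 0 else cv2.resize(w[20:340,330:570],(290,390))]))
E
python3 plan.py
```

```text
t 14.62 pos [0.6117 0.1153 0.224 ] yaw_y 14.21 q [-39.  26.  33.  99. -16.  60.  13.] F [-10.69  -2.6    0.82] T [-0.787  2.771 -0.042] g 0.184
t 14.72 pos [0.6117 0.1153 0.224 ] yaw_y 14.21 q [-39.  26.  33.  99. -16.  60.  13.] F [-10.65  -2.57   1.11] T [-0.777  2.866  0.008] g 0.181
```

View pics/m7.png

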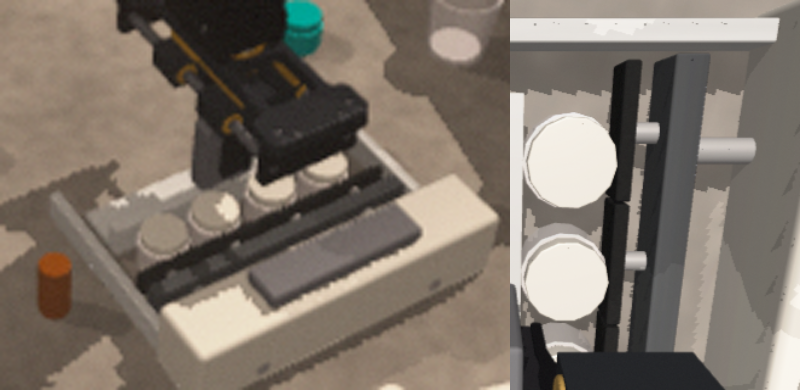

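All four jars are upright against the pads in one row. I'll add a small margin and hold another half second.

Call:
{"fn": "step_arm", "kwargs": {"increments": [{"tx":0,"ty":0.0005,"tz":0,"spin":0,"claw":0},{"tx":0,"ty":0.001,"tz":0,"spin":0,"claw":0},{"tx":0,"ty":0.001,"tz":0,"spin":0,"claw":0},{"tx":0,"ty":0.001,"tz":0,"spin":0,"claw":0},{"tx":0,"ty":0.001,"tz":0,"spin":0,"claw":0},{"tx":0,"ty":0.001,"tz":0,"spin":0,"claw":0},{"tx":0,"ty":0.001,"tz":0,"spin":0,"claw":0},{"tx":0,"ty":0.001,"tz":0,"spin":0,"claw":0}], "force": 40}}

```text
time: 15.38
position: [0.6122, 0.1154, 0.224]
tool_rot: [-1.924, -2.472, 0.015]
ft_force: [-13.8, -3.1, 3.3]
grip_width: 0.18
```

```bash
python3 plan.py
python3 - <<'E'
from h import *;import cv2
w=imaging.get_image('wrist');cv2.imwrite('pics/w8.png',w)
# pad-to-stop gaps: rows through the studs and pads, before contact (w5) vs now
a=cv2.imread('pics/w5.png')
for n,i in(('w5',a),('w8',w)):
    g=cv2.cvtColor(i,cv2.COLOR_BGR2GRAY)
    for r in(100,128,170,233,270): print(n,r,[int(v) for v in g[r,428:500:2]])
E
```

```text
t 15.38 pos [0.6122 0.1154 0.224 ] yaw_y 14.21 q [-39.  26.  33.  99. -16.  60.  13.] F [-13.79  -3.06   3.31] T [-9.590e-01  3.461e+00  3.000e-03] g 0.180
w5 100 [162, 162, 163, 162, 150, 72, 18, 15, 16, 20, 17, 21, 37, 38, 38, 39, 39, 36, 142, 166, 166, 165, 155, 67, 40, 40, 38, 40, 39, 39, 39, 35, 40, 40, 68, 86]
w5 128 [161, 161, 160, 160, 54, 17, 19, 18, 20, 22, 24, 35, 37, 38, 40, 37, 61, 181, 181, 180, 181, 180, 180, 180, 179, 179, 178, 172, 40, 40, 41, 35, 51, 83, 88, 89]
w5 170 [163, 164, 93, 20, 17, 15, 18, 16, 20, 34, 36, 38, 39, 39, 45, 165, 166, 164, 162, 147, 38, 39, 38, 40, 40, 39, 40, 40, 38, 38, 75, 91, 88, 88, 89, 88]
w5 233 [62, 18, 22, 18, 17, 17, 34, 37, 38, 39, 38, 50, 196, 194, 210, 213, 212, 212, 211, 212, 211, 211, 80, 46, 45, 46, 63, 87, 89, 88, 88, 89, 89, 86, 85, 86]
w5 270 [19, 21, 19, 19, 29, 38, 42, 41, 42, 39, 133, 161, 161, 160, 99, 38, 46, 46, 45, 46, 45, 45, 46, 46, 82, 99, 97, 97, 95, 97, 97, 95, 95, 94, 96, 93]
w8 100 [38, 40, 38, 40, 92, 165, 166, 167, 166, 115, 39, 41, 41, 39, 38, 37, 36, 38, 72, 89, 88, 88, 87, 88, 86, 86, 85, 84, 83, 84, 82, 85, 163, 163, 163, 163]
w8 128 [38, 39, 37, 123, 201, 200, 199, 200, 199, 199, 198, 197, 198, 38, 39, 37, 47, 83, 91, 88, 88, 88, 87, 84, 85, 85, 86, 83, 82, 82, 149, 168, 170, 170, 169, 170]
w8 170 [36, 91, 165, 162, 163, 163, 51, 41, 39, 40, 40, 40, 39, 37, 57, 89, 88, 89, 89, 88, 87, 85, 86, 85, 85, 82, 82, 82, 104, 103, 102, 102, 104, 103, 104, 104]
w8 233 [217, 216, 215, 215, 215, 214, 214, 192, 38, 38, 40, 75, 92, 89, 88, 88, 87, 88, 86, 85, 86, 85, 84, 104, 157, 157, 156, 156, 157, 156, 156, 160, 171, 169, 169, 169]
w8 270 [161, 141, 38, 45, 46, 45, 45, 48, 45, 82, 100, 99, 96, 96, 97, 96, 95, 96, 94, 95, 93, 127, 160, 161, 160, 157, 157, 156, 155, 170, 169, 168, 170, 170, 165, 124]
```

Held at about 14 N with zero yaw moment. Now easing back slowly so the pads return the jars gently.

Call:
{"fn": "step_arm", "kwargs": {"increments": [{"tx":0,"ty":-0.0008,"tz":0,"spin":0,"claw":0},{"tx":0,"ty":-0.0016,"tz":0,"spin":0,"claw":0},{"tx":0,"ty":-0.0024,"tz":0,"spin":0,"claw":0},{"tx":0,"ty":-0.0032,"tz":0,"spin":0,"claw":0},{"tx":0,"ty":-0.004,"tz":0,"spin":0,"claw":0},{"tx":0,"ty":-0.0048,"tz":0,"spin":0,"claw":0},{"tx":0,"ty":-0.0056,"tz":0,"spin":0,"claw":0},{"tx":0,"ty":-0.0064,"tz":0,"spin":0,"claw":0}], "force": 40}}

```text
time: 16.1
position: [0.6086, 0.1148, 0.2249]
tool_rot: [-1.928, -2.478, 0.003]
ft_force: [-2.7, -0.6, -5.1]
grip_width: 0.18
```

Call:
{"fn": "step_arm", "kwargs": {"increments": [{"tx":0,"ty":-0.001,"tz":0,"spin":0,"claw":0},{"tx":0,"ty":-0.002,"tz":0,"spin":0,"claw":0},{"tx":0,"ty":-0.003,"tz":0,"spin":0,"claw":0},{"tx":0,"ty":-0.005,"tz":0,"spin":0,"claw":0},{"tx":0,"ty":-0.009,"tz":0,"spin":0,"claw":0},{"tx":0,"ty":-0.014,"tz":0,"spin":0,"claw":0},{"tx":0,"ty":-0.022,"tz":0,"spin":0,"claw":0},{"tx":0,"ty":-0.03,"tz":0,"spin":0,"claw":0}], "force": 40}}

```text
time: 16.77
position: [0.5798, 0.1074, 0.2261]
tool_rot: [1.929, 2.479, 0.001]
ft_force: [0.5, -0.2, -2.6]
grip_width: 0.183
```

Call:
{"fn": "step_arm", "kwargs": {"increments": [{"tx":0,"ty":-0.008,"tz":0,"spin":0,"claw":0},{"tx":0,"ty":-0.016,"tz":0,"spin":0,"claw":0},{"tx":0,"ty":-0.024,"tz":0,"spin":0,"claw":0},{"tx":0,"ty":-0.032,"tz":0,"spin":0,"claw":0},{"tx":0,"ty":-0.04,"tz":0,"spin":0,"claw":0},{"tx":0,"ty":-0.048,"tz":0,"spin":0,"claw":0},{"tx":0,"ty":-0.056,"tz":0,"spin":0,"claw":0},{"tx":0,"ty":-0.06,"tz":0,"spin":0,"claw":0}], "force": 40}}

```text
time: 17.43
position: [0.5209, 0.0924, 0.2258]
tool_rot: [-1.929, -2.479, 0.001]
ft_force: [0.3, -0.6, -2.5]
grip_width: 0.186
```

```bash
python3 plan.py
python3 - <<'E'
from h import *;import cv2
w=imaging.get_image('wrist');cv2.imwrite('pics/w9.png',w)
p=imaging.camera_params('wrist');np.savez('pics/w9.npz',K=p['intrinsics'],T=p['camera_from_world'])
E
```

```text
t 17.43 pos [0.5209 0.0924 0.2258] yaw_y 14.23 q [-44.  15.  35. 113. -10.  56.  10.] F [ 0.29 -0.59 -2.53] T [-0.133  0.095  0.068] g 0.186
```

View pics/w9.png

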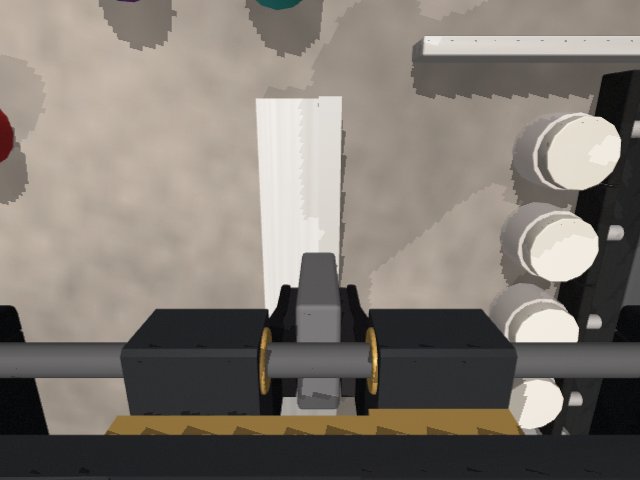

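All four jars stand in a straight row at the pads, the lids running from (583,152) to (540,402), and the bar is outside the mouth. Lowering it and checking jar depths.

Call:
{"fn": "step_arm", "kwargs": {"increments": [{"tx":0,"ty":0,"tz":0.0005,"spin":0,"claw":0},{"tx":0,"ty":0,"tz":0.001,"spin":0,"claw":0},{"tx":0,"ty":0,"tz":0.0015,"spin":0,"claw":0},{"tx":0,"ty":0,"tz":0.002,"spin":0,"claw":0},{"tx":0,"ty":0,"tz":0.002,"spin":0,"claw":0}], "force": 40}}

```text
time: 17.9
position: [0.5223, 0.0929, 0.2237]
tool_rot: [1.929, 2.48, -0.0]
ft_force: [-0.4, 1.1, -2.3]
grip_width: 0.182
```

```bash
python3 plan.py
python3 - <<'E'
from h import *
np.set_printoptions(precision=4,suppress=True)
z=np.load('pics/w9.npz');p={'intrinsics':z['K'],'camera_from_world':z['T']}
a=np.radians(14);ex=np.array([np.cos(a),np.sin(a)]);ey=np.array([-ex[1],ex[0]]);o=np.array([.5643,.1037])+.07*ex
P=world('wrist',[(583,152),(563,248),(548,328),(538,402)],.030,p)-o
print(np.c_[P@ex,P@ey])
E
```

```text
t 17.90 pos [0.5223 0.0929 0.2237] yaw_y 14.24 q [-44.  15.  34. 113. -10.  55.  10.] F [-0.44  1.07 -2.29] T [-0.043  0.035 -0.038] g 0.182
[[ 0.0008  0.0691]
 [ 0.0006  0.0244]
 [ 0.0012 -0.0186]
 [ 0.0039 -0.064 ]]
```

Call:
{"fn": "step_arm", "kwargs": {"increments": [{"tx":0,"ty":0,"tz":0.0005,"spin":0,"claw":0},{"tx":0,"ty":0,"tz":0.001,"spin":0,"claw":0},{"tx":0,"ty":0,"tz":0.001,"spin":0,"claw":0}], "force": 40}}

```text
time: 18.15
position: [0.5221, 0.0928, 0.2227]
tool_rot: [-1.929, -2.48, 0.0]
ft_force: [-0.5, -0.3, -1.9]
grip_width: 0.18
```

```bash
python3 plan.py
```

```text
t 18.15 pos [0.5221 0.0928 0.2227] yaw_y 14.24 q [-44.  15.  34. 113. -10.  55.  10.] F [-0.48 -0.33 -1.86] T [-0.031  0.05   0.036] g 0.180
```

Call:
{"fn": "step_arm", "kwargs": {"increments": [{"tx":0,"ty":0,"tz":0.0005,"spin":0,"claw":0},{"tx":0,"ty":0,"tz":0.0008,"spin":0,"claw":0},{"tx":0,"ty":0,"tz":0.0008,"spin":0,"claw":0}], "force": 40}}

```text
time: 18.4
position: [0.5222, 0.0928, 0.2226]
tool_rot: [-1.929, -2.479, -0.0]
ft_force: [-2.8, -0.7, 3.9]
grip_width: 0.183
```

```bash
python3 plan.py
```

```text
t 18.40 pos [0.5222 0.0928 0.2226] yaw_y 14.24 q [-44.  15.  34. 113. -11.  55.  10.] F [-2.83 -0.73  3.94] T [-0.317  0.626 -0.031] g 0.183
```

The bar is on the bench. Releasing: open fully, then lift.

Call:
{"fn": "step_arm", "kwargs": {"increments": [{"tx":0,"ty":0,"tz":-0.0005,"spin":0,"claw":0.4},{"tx":0,"ty":0,"tz":-0.0005,"spin":0,"claw":0.6},{"tx":0,"ty":0,"tz":-0.0005,"spin":0,"claw":0.8},{"tx":0,"ty":0,"tz":-0.0005,"spin":0,"claw":0.8},{"tx":0,"ty":0,"tz":-0.0005,"spin":0,"claw":0.8},{"tx":0,"ty":0,"tz":-0.0005,"spin":0,"claw":0.8},{"tx":0,"ty":0,"tz":-0.0005,"spin":0,"claw":0.8},{"tx":0,"ty":0,"tz":-0.0005,"spin":0,"claw":0.8}]}}

```text
time: 19.07
position: [0.5221, 0.0928, 0.2225]
tool_rot: [1.929, 2.48, 0.0]
ft_force: [-0.2, 0.1, 0.0]
grip_width: 0.703
```

```bash
python3 plan.py
```

```text
t 19.07 pos [0.5221 0.0928 0.2225] yaw_y 14.24 q [-44.  15.  34. 113. -10.  55.  10.] F [-0.23  0.06  0.04] T [-0.091  0.02  -0.02 ] g 0.703
```

Call:
{"fn": "step_arm", "kwargs": {"increments": [{"tx":0,"ty":0,"tz":-0.03,"spin":0,"claw":0.8},{"tx":0,"ty":0,"tz":-0.07,"spin":0,"claw":0.8},{"tx":0,"ty":0,"tz":-0.11,"spin":0,"claw":0.8},{"tx":0,"ty":0,"tz":-0.15,"spin":0,"claw":0.8},{"tx":-0.03,"ty":0,"tz":-0.17,"spin":0,"claw":0.8},{"tx":-0.07,"ty":0,"tz":-0.18,"spin":0,"claw":0.8},{"tx":-0.11,"ty":0,"tz":-0.18,"spin":0,"claw":0.8},{"tx":-0.15,"ty":0,"tz":-0.18,"spin":0,"claw":0.8}]}}

```text
time: 19.73
position: [0.5593, -0.054, 0.4041]
tool_rot: [1.926, 2.48, 0.004]
ft_force: [1.4, -0.2, -1.3]
grip_width: 0.795
```

Call:
{"fn": "step_arm", "kwargs": {"increments": [{"tx":-0.2,"ty":0,"tz":0,"spin":0,"claw":0.8},{"tx":-0.2,"ty":0,"tz":0,"spin":0,"claw":0.8},{"tx":-0.2,"ty":0,"tz":0,"spin":0,"claw":0.8},{"tx":-0.2,"ty":0,"tz":0,"spin":0,"claw":0.8},{"tx":-0.2,"ty":0,"tz":0,"spin":0,"claw":0.8},{"tx":-0.2,"ty":0,"tz":0,"spin":0,"claw":0.8}]}}

```text
time: 20.23
position: [0.6066, -0.2548, 0.4021]
tool_rot: [1.94, 2.467, -0.01]
ft_force: [-1.9, -0.8, 0.5]
grip_width: 0.799
```

```bash
python3 plan.py
python3 - <<'E'
from h import *;import cv2
t=imaging.get_image('top');cv2.imwrite('pics/t9.png',t);s=imaging.get_image('scene')
a=cv2.resize(t[120:280,185:335],(560,597),interpolation=cv2.INTER_CUBIC)
c=np.zeros((597,240,3),np.uint8);c[:195]=cv2.resize(s[220:350,310:470],(240,195));c[200:380]=cv2.resize(t,(240,180))
cv2.imwrite('pics/m9.png',np.hstack([a,c]))
E
```

```text
t 20.23 pos [ 0.6066 -0.2548  0.4021] yaw_y 13.64 q [-15.  24.  47.  84. -18.  80.  47.] F [-1.85 -0.83  0.52] T [-0.058  0.153 -0.029] g 0.799
```

View pics/m9.png

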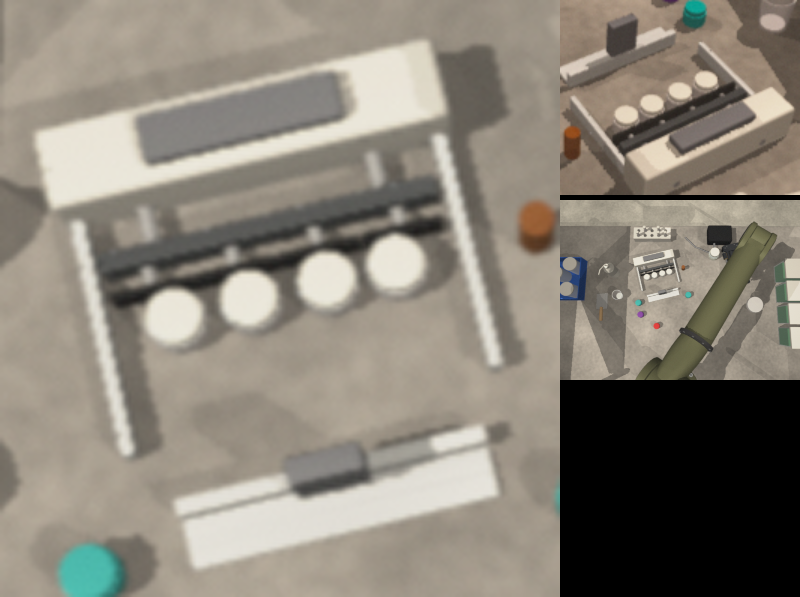

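Run:
```python
from h import *;import cv2
from bench import workorder
np.set_printoptions(precision=4,suppress=True)
a=np.radians(13.9);ex=np.array([np.cos(a),np.sin(a)]);ey=np.array([-ex[1],ex[0]]);o=np.array([.5643,.1037])+.07*ex
t=cv2.imread('pics/t9.png')
m=cv2.inRange(cv2.resize(t[120:280,185:335],(560,597),interpolation=cv2.INTER_CUBIC),(150,170,175),(255,255,255))
for u,v in((175,317),(249,300),(327,280),(396,264)):
    c=np.zeros_like(m);cv2.circle(c,(u,v),36,255,-1);M=cv2.moments(m&c)
    P=world('top',[(185+M['m10']/M['m00']/3.7333,120+M['m01']/M['m00']/3.7333)],.030)-o;print(P@ex,P@ey,M['m00']/255)
old=cv2.imread('pics/top0.png');d=cv2.absdiff(old,t).max(2)
for n,(u,v) in dict(vial=(328,180),wash=(130,182),beaker=(152,252)).items(): print(n,d[v-14:v+14,u-14:u+14].mean().round(1))
print(workorder.close_job())
```

```text
[0.0008] [0.0675] 2659.0
[0.0012] [0.0218] 2541.0
[0.0014] [-0.0252] 2554.0
[0.0013] [-0.0671] 2574.0
vial 9.5
wash 10.0
beaker 14.1
the job is handed in; nothing more can be done
None
```

I pushed all four jars onto the pads together, drew the bar back out of the bay, left it standing on the bench, and handed the job in at about 20 s. No verdict was reported.

- **Press:** I built the force up in 1 mm steps. Partway through, the wrist moment showed the +y jars loading first, so I turned the bar about 0.7° to even it out. I then held about 11 N for half a second and about 14 N for another half second, with almost no turning moment left. Part of that reading is friction under the bar's foot. I had no per-jar force reading, so equal pressing is inferred from the balanced moment and the pictures.
- **Final jars:** In the last top view all four stand upright at bay x of 0.8, 1.2, 1.4 and 1.3 mm, and y of +68, +22, −25 and −67 mm. That is a spread of under 1 mm. An earlier wrist view put one partly hidden jar about 3 mm deeper; the clear top view did not agree with that.
- **Final bar:** It stands upright with its grip about 115 mm behind the bay origin, about 45 mm outside the mouth. The gripper was clear of everything.
- **Bystanders:** The pictures show the vial where it was. My before/after image check of the vial, wash bottle and beaker gave small non-zero differences (about 10–14 grey levels). I put these down to changed arm shadows but did not check. I did not check the big jar, dishes and spatula after the push.

I viewed 10 pictures in all.

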